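# Line up a bearing cover with a drift pin and fit its screw

### The job

The cover of the bearing housing hangs on one fitted screw and has swung round, so its two open holes no longer line up with the holes in the flange below. Push the drift pin from the setup block fully home, collar down on the cover, through either of these holes so that it draws the cover into line; then put one of the two cap screws from the block fully home, head down on the cover, in the other hole. Leave the drift standing in its hole and the other things on the desk where they are.

Things in the scene. Friction and masses are not known exactly. Their poses are not given: they have to be found in the camera images.
- housing: fixed bearing housing, any yaw: grey drum (foot 92 mm across), grey rounded three-cornered flange on top (138 mm, z 40 to 50 mm), 8 mm cover plate. Origin on the desk in the middle, z up. Fitted cap screw: head 18 mm across, top at z 72 mm, 50 mm from the middle to own -x; open holes 50 mm out at +60 (a) and -60 degrees (b) from own x. Shaft end in the middle: 22 mm across, top at z 63.5 mm
- cover (a joint): swing of the light grey metal cover plate about the fitted screw, rad: 0 when its holes lie exactly over the flange's, growing anticlockwise from above; starts at 0.046 to 0.060, so holes a and b stand 4.0 to 5.2 mm out of line. It turns stiffly (about 3 N sideways at a hole moves it), stays where it is left, and cannot lift
- cover_hole_a (a point): 14 mm through hole a in the cover: centre of its mouth on the cover's top face, 58 mm above the desk; 8 mm deep, mouth chamfered 1 mm, z axis up. A raised ring 54 mm across and 3 mm high surrounds the middle of the cover; its edge is 23 mm from the hole's centre
- cover_hole_b (a point): 14 mm through hole b in the cover: as cover_hole_a; the two holes stand 87 mm apart, each also 87 mm from the fitted screw
- housing_hole_a (a point): 14 mm through hole a in the flange, under cover_hole_a: centre of its mouth, on the flange's top face, 50 mm above the desk; it is 10 mm deep and open below
- housing_hole_b (a point): 14 mm through hole b in the flange, under cover_hole_b: as housing_hole_a
- setup_block: fixed grey steel setup block 100 x 150 x 50 mm (own x, y, z) with six 14 mm through holes at own x = +-25 mm and y = -50, 0, +50 mm. Origin under its middle on the desk; top at z 50 mm. The drift and two screws stand upright in the holes (-25, -50), (25, 0) and (-25, 50) in any order, collar or head on its top; fingers closing along own x or y have room
- drift_grip (a point): steel drift pin with ringed grip and collar; z axis up. Point on its axis half-way up, 17 mm above the collar's underside, 13 mm below its flat top. Grip 18 mm across, 26 mm long; collar under it 23 mm across, 4 mm thick. Below the collar 13.4 mm across for 19 mm, then tapers to a 5 mm nose at 42 mm. 0.10 to 0.17 kg. Pushing it down wedges the cover round and takes about 5 to 20 N
- screw1_head (a point): dark steel socket cap screw, one of two alike: head 18 mm across and 12 mm high, shank 12 mm across and 30 mm long below the head, 0.05 kg. This point is on its axis, half-way up the head, 6 mm above the head's underside. Its z axis points up
- screw2_head (a point): the other cap screw, as screw1_head
- drift: the drift pin (see drift_grip); origin on its axis at the underside of the collar
- screw1: cap screw 1 (see screw1_head); origin on its axis at the underside of the head
- screw2: cap screw 2; origin as for screw1
- ring_gauge: knurled steel setting ring 54 mm across, 18 mm high, lying loose on the desk; origin under its middle. A bystander
- oil_pot: small round tin with a lid, 51 mm across, 36 mm high, standing loose on the desk; origin under its middle. A bystander
- cage_ring: gold-finished bearing cage ring, 31 mm across, 9 mm high, lying loose on the desk; origin under its middle. A bystander
Not all that is in view belongs to the job. There is more than one size of the drift; the job needs the middle-sized.

How it is judged:
On the way, in this order (a step that is already met when the one before it is completed fails the run):
1. the drift stands fully home in one of the open holes and has drawn the cover into line (((horizontal distance between drift_grip and cover_hole_a below 0.004 m and horizontal distance between drift_grip and housing_hole_a below 0.004 m and z of drift_grip in the frame of cover_hole_a below 0.0195 m and angle between drift_grip's own z axis and vertical below 0.08 rad) or (horizontal distance between drift_grip and cover_hole_b below 0.004 m and horizontal distance between drift_grip and housing_hole_b below 0.004 m and z of drift_grip in the frame of cover_hole_b below 0.0195 m and angle between drift_grip's own z axis and vertical below 0.08 rad)) and value of joint cover between -0.015 and 0.015 rad), for 0.2 s.
2. with the drift in place, a cap screw is fully home in the other hole (((horizontal distance between drift_grip and cover_hole_a below 0.004 m and horizontal distance between drift_grip and housing_hole_a below 0.004 m and z of drift_grip in the frame of cover_hole_a below 0.0195 m and angle between drift_grip's own z axis and vertical below 0.08 rad and ((horizontal distance between screw1_head and cover_hole_b below 0.004 m and horizontal distance between screw1_head and housing_hole_b below 0.004 m and z of screw1_head in the frame of cover_hole_b below 0.008 m and angle between screw1_head's own z axis and vertical below 0.08 rad) or (horizontal distance between screw2_head and cover_hole_b below 0.004 m and horizontal distance between screw2_head and housing_hole_b below 0.004 m and z of screw2_head in the frame of cover_hole_b below 0.008 m and angle between screw2_head's own z axis and vertical below 0.08 rad))) or (horizontal distance between drift_grip and cover_hole_b below 0.004 m and horizontal distance between drift_grip and housing_hole_b below 0.004 m and z of drift_grip in the frame of cover_hole_b below 0.0195 m and angle between drift_grip's own z axis and vertical below 0.08 rad and ((horizontal distance between screw1_head and cover_hole_a below 0.004 m and horizontal distance between screw1_head and housing_hole_a below 0.004 m and z of screw1_head in the frame of cover_hole_a below 0.008 m and angle between screw1_head's own z axis and vertical below 0.08 rad) or (horizontal distance between screw2_head and cover_hole_a below 0.004 m and horizontal distance between screw2_head and housing_hole_a below 0.004 m and z of screw2_head in the frame of cover_hole_a below 0.008 m and angle between screw2_head's own z axis and vertical below 0.08 rad))))), for 0.2 s.
At the end, for the whole second after the job is handed in: Drift upright in one open hole, collar within 2.5 mm of the cover, a cap screw upright in the other, head within 2 mm of the cover, both within 4 mm of the cover and flange hole centres; cover within 0.015 rad of true line; drift and screws at rest (((horizontal distance between drift_grip and cover_hole_a below 0.004 m and horizontal distance between drift_grip and housing_hole_a below 0.004 m and z of drift_grip in the frame of cover_hole_a below 0.0195 m and angle between drift_grip's own z axis and vertical below 0.08 rad and ((horizontal distance between screw1_head and cover_hole_b below 0.004 m and horizontal distance between screw1_head and housing_hole_b below 0.004 m and z of screw1_head in the frame of cover_hole_b below 0.008 m and angle between screw1_head's own z axis and vertical below 0.08 rad) or (horizontal distance between screw2_head and cover_hole_b below 0.004 m and horizontal distance between screw2_head and housing_hole_b below 0.004 m and z of screw2_head in the frame of cover_hole_b below 0.008 m and angle between screw2_head's own z axis and vertical below 0.08 rad))) or (horizontal distance between drift_grip and cover_hole_b below 0.004 m and horizontal distance between drift_grip and housing_hole_b below 0.004 m and z of drift_grip in the frame of cover_hole_b below 0.0195 m and angle between drift_grip's own z axis and vertical below 0.08 rad and ((horizontal distance between screw1_head and cover_hole_a below 0.004 m and horizontal distance between screw1_head and housing_hole_a below 0.004 m and z of screw1_head in the frame of cover_hole_a below 0.008 m and angle between screw1_head's own z axis and vertical below 0.08 rad) or (horizontal distance between screw2_head and cover_hole_a below 0.004 m and horizontal distance between screw2_head and housing_hole_a below 0.004 m and z of screw2_head in the frame of cover_hole_a below 0.008 m and angle between screw2_head's own z axis and vertical below 0.08 rad)))) and value of joint cover between -0.015 and 0.015 rad and linear speed of each of drift, screw1, screw2 below 0.02 m/s); the robot touches nothing.
It fails at once if the ring gauge is moved by more than 30 mm (distance of ring_gauge from where it was at the start of the episode above 0.03 m).
It fails at once if the oil tin is moved by more than 30 mm (distance of oil_pot from where it was at the start of the episode above 0.03 m).
It fails at once if the loose bearing cage ring is moved by more than 30 mm (distance of cage_ring from where it was at the start of the episode above 0.03 m).
It also fails if it takes over 53 s, if anything falls off the work surface, if the arm or the gripper's body presses on something with over 40 N, if the wrist force passes 120 N, or if a joint passes its speed limit or range.

### The arm

A 7-joint arm with a two-finger parallel gripper is mounted at the origin on the work surface; the furniture and walls round the work are solid. World frame = base frame: x ahead of the robot, y to its left, z up, the work surface at z = 0. Lengths are in m, angles in rad, forces in N, time in s.
With the tool pointing down it reaches from about 0.4 to 0.9 m from the base axis. Payload 5.5 kg.
Tool frame: the origin (TCP) lies on the centre line of the jaws, within the pads' length; the fingertips stand 14 mm ahead of it and the grasp point (between the pads) lies 5 mm behind it; z points along the fingers, y is the direction in which the jaws open and shut (so a half turn about z gives the same grasp; the last joint's range is limited). The gripper opens to 85 mm and grips with 20 to 120 N. Pads are 22 mm wide; open, the fingers measure 114 mm over their backs; the gripper's body (76 mm by 85 mm) begins 54 mm behind the grasp point. The pads swing forward as they close: fully open they stand 13 mm farther back than shut.
Start: joints at [-1.073, 0.501, -0.427, 1.55, 0.221, 1.138, -0.21], TCP at [0.151, 0.632, 0.245] pointing down, gripper open.
Joint ranges: [-2.88, 2.88], [-0.31, 2.03], [-1.54, 1.56], [0.2, 2.42], [-1.41, 4.55], [0.19, 2.02], [-2.57, 2.57]. Speed limits (rad/s): [2.57, 2.57, 3.14, 3.14, 3.14, 3.14, 3.14].

### API

Orientations are given as a rotation vector (axis times angle).
In Python, from bench import read_state, capture, finish_job, cut_out gives the robot as it stands.
- The arm moves only by the tool jog_arm, never from a script. Its argument "deltas" is a list of rows, each a list of 3 entries, a list of its own where there are three numbers: the opening, from 0 (shut) to 1 (fully open), then the shift along the tool's x, y, z in cm, then the turn, a rotation vector about the tool's x, y, z in degrees. A call has 1 to 20 rows; each row shifts and turns the commanded pose from where the row before left it, along the tool's axes as they then stand; what a row does not reach is not made up. A row lasts 1/10 s, in which the tool goes at most 50 mm and 8.59 degrees, less where a joint would pass 70% of its speed; a pose out of reach is approached as far as the arm can. A call with a gripper value outside its range is refused whole. The fingers move at their own pace and stop on an object; the grip force is fixed at half the most. Time passes only in rows, so rows that do not move let the fingers close. It gives the time, the measured TCP pose, the force and the opening at its end, in the units of the state.
- read_state(): the state, without advancing time (a new reading comes with each control period).
- capture(name): name is "scene" or "top" or "wrist"; returns a dict with "img" (420x560x3 uint8, blue, green, red), "vfov" (degrees; the focal length in pixels is half the picture's height over the tangent of half this angle, whatever the lens; pixels are square), "cx", "cy" (the principal point, pixels), "cam_to_world" (4x4, takes a point from camera to world coordinates); the wrist camera has in their place "hand_eye" (4x4, takes a point from camera to tool coordinates, whose origin is the TCP and whose axes are the flange's). Camera axes: x right, y down, z forward; pixel columns grow to the right and rows downward; lengths in m; the calibration is good to about 2 mm. The wrist camera is an equidistant fisheye: a pixel r from the principal point sees the ray r / f radians off the axis. A picture is of the moment at which its call begins: read the wrist's pose just before it. There is no depth.
- finish_job(): hands the job in, once; it reports no verdict.
Trained networks look in a picture, given as the dict that the camera call returned (one of the last four; its "shot" number tells which), for a name from the list of things; names that differ only in an ending like _2 or _b are one class to them, and where a whole thing is asked for, a point or a joint stands for the part that bears it (a point fixed in the world has none). Each returns a list of dicts, best first, with "conf" (0 to 1); they miss things now and then, are a little off and sometimes report something else, mostly with a low value. They report only what shows in the picture. A call takes as long as a camera call. They do not tell look-alikes from the thing itself.
- cut_out(picture, thing): "pixels" (420x560 bool, what is visible of it) and "rect" ([left, top, right, bottom] in pixels, round what is visible of it).
The state is a dict: "t": time; "qpos": joint angles; "qvel": joint speeds; "joint_efforts": joint torques, N m; "tcp_pos": TCP position; "orientation": TCP orientation; "ft_force": force on the tool from outside, world axes, zero at the start; "moment": the same for the moment, N m; "width": opening from 0.0 (shut) to 1.0 (fully open).
Only numpy, scipy, OpenCV 4.12 (cv2) and the standard library are available. Lean on these libraries where they do the work, as an engineer would, in place of code of your own. Each camera call takes 0.05 s, during which the arm holds its last target.

## Working session

There is one attempt and no reset: what is moved stays moved. The work goes in short steps, Python scripts to look and compute and a tool call to move; the robot and the scene stay as the last step left them, time stands still between calls to the robot, and variables do not carry over. Pictures are saved under pics/ and viewed, and the job is handed in when it is done.

Besides the shell and the picture viewer there is one more tool, called after "Emit:" as a command line: name --argument value ..., lists and objects as JSON in quotes. jog_arm: Moves the arm, as the interface text tells. Its arguments: {"type":"object","properties":{"deltas":{"type":"array","items":{"type":"array"}}},"required":["deltas"]}

```bash
ls; mkdir -p pics; cat > h.py <<'E'
import numpy as np, cv2
from bench import *
E
python3 - <<'E'
from h import *
s=read_state(); print(s)
for n in ("scene","top","wrist"):
    c=capture(n); cv2.imwrite(f"pics/{n}0.png",c["img"])
    print(n,{k:v for k,v in c.items() if k!="img"})
    np.save(f"pics/{n}0.npy",c,allow_pickle=True)
print(read_state()["t"])
E
```

```text
pics
{'t': 0.0, 'qpos': array([-1.07278919,  0.50186137, -0.42677955,  1.55143834,  0.22081113,
        1.1383013 , -0.21026695]), 'qvel': array([ 3.44512320e-04, -4.08072231e-04, -1.40109974e-04,  7.20388584e-05,
        1.25926308e-03,  2.25004606e-04,  4.60535799e-04]), 'joint_efforts': array([-3.54231179e-04, -5.69526851e+01, -5.81669435e+00, -2.80943084e+01,
        1.06996400e-02,  1.17763810e-02,  5.04592805e-06]), 'tcp_pos': array([0.15112645, 0.63150718, 0.24425467]), 'orientation': array([-3.67829241e-01, -3.11969815e+00,  3.03069728e-03]), 'ft_force': array([ 0.68052457, -0.0597554 , -0.6127545 ]), 'moment': array([ 0.02001915, -0.00838073,  0.03611733]), 'width': 1.000675141847164}
scene {'vfov': 45.029011611827414, 'cx': 274.68483846434333, 'cy': 212.292222003728, 'cam_to_world': array([[ 0.78858912, -0.42560571,  0.44383214,  0.09705725],
       [-0.61491413, -0.54908013,  0.56603146, -0.49047758],
       [ 0.00279319, -0.71928491, -0.69470959,  0.76472572],
       [ 0.        ,  0.        ,  0.        ,  1.        ]]), 'shot': 1}
top {'vfov': 55.57611526819255, 'cx': 280.89416868133986, 'cy': 204.36562889700596, 'cam_to_world': array([[ 0.01343504, -0.99690169,  0.07750179,  0.46985185],
       [-0.99949184, -0.01114835,  0.02986253,  0.06666996],
       [-0.02890599, -0.07786361, -0.99654488,  1.10020152],
       [ 0.        ,  0.        ,  0.        ,  1.        ]]), 'shot': 2}
wrist {'vfov': 65.70646984690485, 'cx': 277.082807824901, 'cy': 208.25640064213906, 'hand_eye': array([[-6.31183277e-04, -9.63882648e-01, -2.66326572e-01,
         6.79714023e-02],
       [ 9.99999800e-01, -6.21203423e-04, -1.21715047e-04,
         5.38766981e-04],
       [-4.81239563e-05, -2.66326595e-01,  9.63882847e-01,
        -1.29036307e-01],
       [ 0.00000000e+00,  0.00000000e+00,  0.00000000e+00,
         1.00000000e+00]]), 'shot': 3}
0.15
```

View pics/scene0.png

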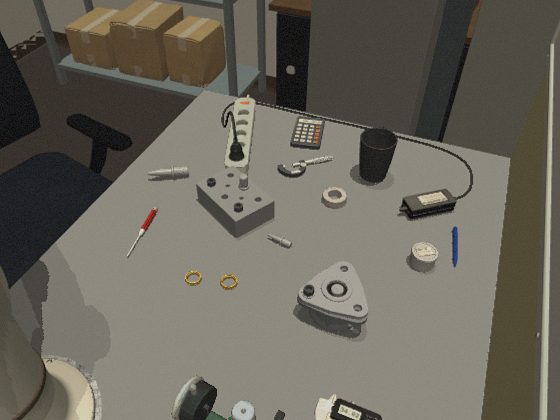

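View pics/top0.png

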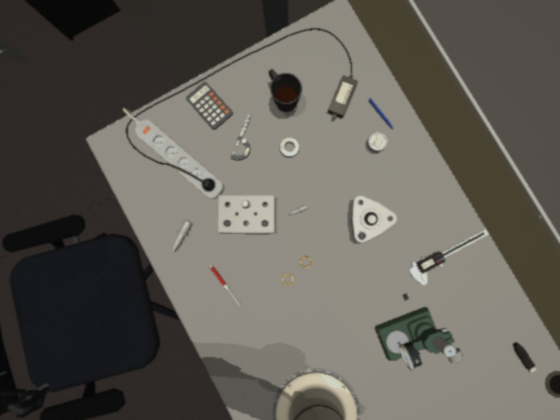

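View pics/wrist0.png

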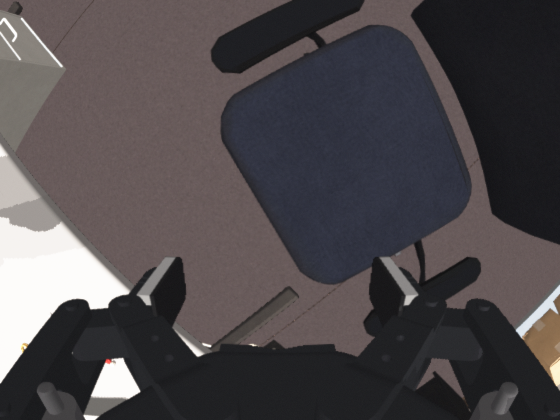

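```bash
cat >> h.py <<'E'
def ray(c,u,v,T=None):
    h,w=c["img"].shape[:2]; f=h/2/np.tan(np.radians(c["vfov"])/2)
    x=(u-c["cx"])/f; y=(v-c["cy"])/f
    M=c["cam_to_world"] if T is None else T
    if T is not None:
        r=np.hypot(x,y); k=np.sin(r)/r if r>1e-9 else 1; d=np.array([x*k,y*k,np.cos(r)])
    else: d=np.array([x,y,1.])
    return M[:3,3],M[:3,:3]@d
def at(c,u,v,z,T=None):
    o,d=ray(c,u,v,T); return o+d*(z-o[2])/d[2]
def proj(c,P,T=None):
    h,w=c["img"].shape[:2]; f=h/2/np.tan(np.radians(c["vfov"])/2)
    M=c["cam_to_world"] if T is None else T
    p=M[:3,:3].T@(np.asarray(P)-M[:3,3])
    if T is None: return np.array([c["cx"]+f*p[0]/p[2],c["cy"]+f*p[1]/p[2]])
    th=np.arctan2(np.hypot(p[0],p[1]),p[2]); n=p[:2]/max(1e-9,np.hypot(p[0],p[1]))
    return np.array([c["cx"],c["cy"]])+f*th*n
def tcpT(s):
    T=np.eye(4); T[:3,:3]=cv2.Rodrigues(np.asarray(s["orientation"],float))[0]; T[:3,3]=s["tcp_pos"]; return T
def load(n): return np.load(f"pics/{n}.npy",allow_pickle=True).item()
E
python3 - <<'E'
from h import *
for n in("scene","top"):
    c=capture(n); np.save(f"pics/{n}1.npy",c,allow_pickle=True)
    for th in("setup_block","drift","screw1","housing","cover","ring_gauge","oil_pot","cage_ring"):
        for r in cut_out(c,th)[:4]:
            m=r["pixels"]; yx=np.argwhere(m).mean(0)
            print(n,th,round(r["conf"],2),r["rect"],yx[::-1].round(1),m.sum(), at(c,yx[1],yx[0],0.05).round(3))
    I=c["img"]
    if n=="scene": parts=[I[160:240,185:285],I[255:340,285:385]]
    else: parts=[I[185:245,205:285],I[185:255,335:415]]
    o=[cv2.resize(p,(400,int(400*p.shape[0]/p.shape[1])),interpolation=cv2.INTER_CUBIC) for p in parts]
    hh=max(p.shape[0] for p in o); o=[cv2.copyMakeBorder(p,0,hh-p.shape[0],0,0,cv2.BORDER_CONSTANT) for p in o]
    cv2.imwrite(f"pics/z{n}.png",np.hstack(o))
E
```

```text
scene setup_block 0.86 [195.8, 165.3, 277.1, 236.4] [235.4 201.9] 3130 [0.508 0.166 0.05 ]
scene drift 0.77 [149.8, 165.9, 189.3, 176.5] [170.7 171.6] 319 [0.451 0.335 0.05 ]
scene drift 0.56 [269.6, 234.8, 289.8, 247.1] [280.9 240.4] 104 [0.515 0.023 0.05 ]
scene drift 0.49 [236.7, 174.2, 249.1, 192.6] [243.1 182.2] 124 [0.557 0.208 0.05 ]
scene screw1 0.54 [294.3, 261.9, 368.7, 335.1] [334.9 298. ] 3551 [ 0.505 -0.14   0.05 ]
scene screw1 0.43 [206.0, 181.9, 212.9, 187.4] [210.6 181.7] 55 [0.503 0.252 0.05 ]
scene screw1 0.38 [232.2, 204.9, 245.4, 212.2] [237.8 207.3] 71 [0.503 0.15  0.05 ]
scene cover 0.64 [296.3, 260.2, 368.3, 318.3] [337.8 291.8] 2324 [ 0.518 -0.133  0.05 ]
scene ring_gauge 0.82 [322.4, 186.3, 346.1, 207.5] [334.1 197. ] 432 [0.681 0.052 0.05 ]
scene oil_pot 0.46 [209.5, 178.6, 212.9, 185.2] [210.6 181.7] 55 [0.503 0.252 0.05 ]
top setup_block 0.79 [216.0, 192.2, 271.7, 233.4] [246.  213.4] 1986 [0.527 0.19  0.05 ]
top drift 0.5 [172.7, 222.5, 191.4, 251.8] [180.2 235.5] 181 [0.466 0.364 0.05 ]
top drift 0.49 [243.1, 200.4, 251.6, 210.8] [245.2 203.9] 62 [0.552 0.193 0.05 ]
top drift 0.49 [294.1, 207.1, 306.7, 213.1] [299.9 208.9] 47 [0.54  0.048 0.05 ]
top screw1 0.5 [225.6, 218.6, 229.4, 229.7] [226.2 222.8] 39 [0.501 0.242 0.05 ]
top screw1 0.24 [215.5, 189.7, 273.1, 233.0] [246.2 213.5] 2102 [0.526 0.19  0.05 ]
top housing 0.75 [353.6, 195.1, 395.8, 244.1] [369.9 219.5] 1456 [ 0.514 -0.136  0.05 ]
top cover 0.31 [352.0, 196.9, 397.2, 244.5] [369.9 219.1] 1591 [ 0.515 -0.136  0.05 ]
top ring_gauge 0.8 [280.3, 137.8, 297.3, 158.0] [289.1 147.1] 238 [0.705 0.078 0.05 ]
top ring_gauge 0.33 [354.6, 195.7, 397.3, 238.6] [369.9 218. ] 1159 [ 0.518 -0.136  0.05 ]
top ring_gauge 0.17 [241.1, 202.3, 249.5, 212.1] [245.4 203.7] 56 [0.552 0.192 0.05 ]
top oil_pot 0.76 [366.0, 133.8, 385.0, 152.9] [375.8 141.8] 295 [ 0.721 -0.152  0.05 ]
```

```bash
ls pics
```

```text
scene0.npy
scene0.png
scene1.npy
top0.npy
top0.png
top1.npy
wrist0.npy
wrist0.png
zscene.png
ztop.png
```

View pics/zscene.png

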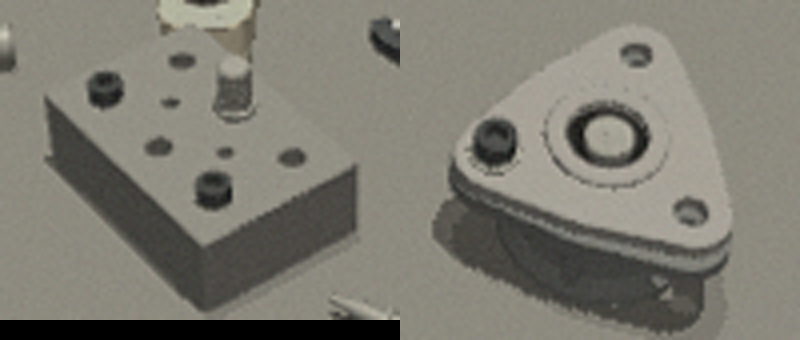

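View pics/ztop.png

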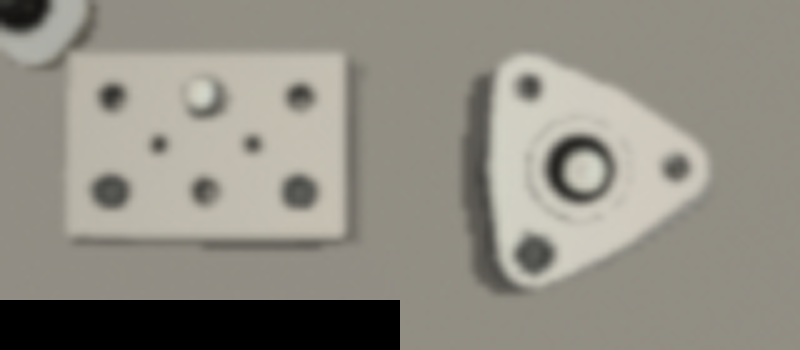

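```bash
python3 - <<'E'
from h import *
c=load("top1"); s=load("scene1")
print("drift top z80",at(c,245.4,204,.08)); 
for p in((227.2,223.2),(264.7,223.2)): print("screw z62",at(c,*p,.062))
F=at(c,361.8,235.8,.072);A=at(c,360.6,202.2,.058);B=at(c,390.2,218.4,.058);S=at(c,(584-400)/5+335,171/5+185,.0635)
print("F",F,"h1",A,"h2",B,"shaft",S); print(np.linalg.norm((F-A)[:2]),np.linalg.norm((F-B)[:2]),np.linalg.norm((A-B)[:2]),np.linalg.norm((F-S)[:2]))
z=lambda x,y:(185+x/4,160+y/4)
print("scene drift",at(s,*z(235,66),.08),"screws",at(s,*z(107,80),.062),at(s,*z(214,182),.062))
z=lambda x,y:(285+(x-400)/4,255+y/4)
print("F",at(s,*z(496,133),.072),"h1",at(s,*z(636,53),.058),"h2",at(s,*z(690,211),.058),"shaft",at(s,*z(610,133),.0635))
T=tcpT(read_state());print(T.round(3))
E
```

```text
drift top z80 [0.54911521 0.188713   0.08      ]
screw z62 [0.49962776 0.23756973 0.062     ]
screw z62 [0.5008605  0.13936391 0.062     ]
F [ 0.47147532 -0.11065698  0.072     ] h1 [ 0.55890165 -0.11015627  0.058     ] h2 [ 0.51753056 -0.1865118   0.058     ] shaft [ 0.51463296 -0.13793761  0.0635    ]
0.08742777117965261 0.08874141853910607 0.08684315499161505 0.05105697584439923
scene drift [0.54968501 0.19244827 0.08      ] screws [0.50080311 0.24278163 0.062     ] [0.50029022 0.14256341 0.062     ]
F [ 0.4712664  -0.10882372  0.072     ] h1 [ 0.5580391  -0.10572716  0.058     ] h2 [ 0.51655996 -0.18211337  0.058     ] shaft [ 0.51471013 -0.13430263  0.0635    ]
[[-0.973  0.233 -0.     0.151]
 [ 0.233  0.973  0.     0.632]
 [ 0.     0.    -1.     0.245]
 [ 0.     0.     0.     1.   ]]
```

Emit:
jog_arm --deltas '[[0.5, [0, 0, 0], [0, 0, -6.7]], [0.5, [0, 0, 0], [0, 0, -6.7]], [0.5, [-2.84, -3.16, 0.3], [0, 0, 0]], [0.5, [-2.84, -3.16, 0.3], [0, 0, 0]], [0.5, [-2.84, -3.16, 0.3], [0, 0, 0]], [0.5, [-2.84, -3.16, 0.3], [0, 0, 0]], [0.5, [-2.84, -3.16, 0.3], [0, 0, 0]], [0.5, [-2.84, -3.16, 0.3], [0, 0, 0]], [0.5, [-2.84, -3.16, 0.3], [0, 0, 0]], [0.5, [-2.84, -3.16, 0.3], [0, 0, 0]], [0.5, [-2.84, -3.16, 0.3], [0, 0, 0]], [0.5, [-2.84, -3.16, 0.3], [0, 0, 0]], [0.5, [-2.84, -3.16, 0.3], [0, 0, 0]], [0.5, [-2.84, -3.16, 0.3], [0, 0, 0]], [0.5, [-2.84, -3.16, 0.3], [0, 0, 0]], [0.5, [-2.84, -3.16, 0.3], [0, 0, 0]], [0.5, [0, 0, 0], [0, 0, 0]], [0.5, [0, 0, 0], [0, 0, 0]]]'

```text
t: 2.85
tcp_pos: [0.5489, 0.1881, 0.203]
orientation: [-0.006, -3.141, 0.0]
ft_force: [-0.9, 0.9, 0.4]
width: 0.503
```

```bash
python3 - <<'E'
from h import *
s=read_state(); c=capture("wrist"); c["T"]=tcpT(s)@c["hand_eye"]; np.save("pics/w1.npy",c,allow_pickle=True)
cv2.imwrite("pics/w1.png",c["img"]); print(s["t"],s["tcp_pos"],tcpT(s)[:3,:3].round(4),s["width"],s["ft_force"])
for th in("drift","screw1"):
    for r in cut_out(c,th): print(th,r["conf"],r["rect"])
E
```

```text
2.85 [0.54891536 0.18813151 0.2030152 ] [[-1.e+00  4.e-03 -5.e-04]
 [ 4.e-03  1.e+00 -1.e-04]
 [ 5.e-04 -1.e-04 -1.e+00]] 0.5032583848015009 [-0.89716943  0.85946767  0.37989047]
drift 0.77 [270.1, 187.1, 295.4, 216.4]
drift 0.68 [428.7, 73.5, 474.3, 152.6]
drift 0.68 [127.4, 168.8, 168.2, 191.6]
screw1 0.71 [210.5, 133.1, 235.9, 152.7]
screw1 0.63 [332.3, 133.2, 353.2, 152.7]
```

View pics/w1.png

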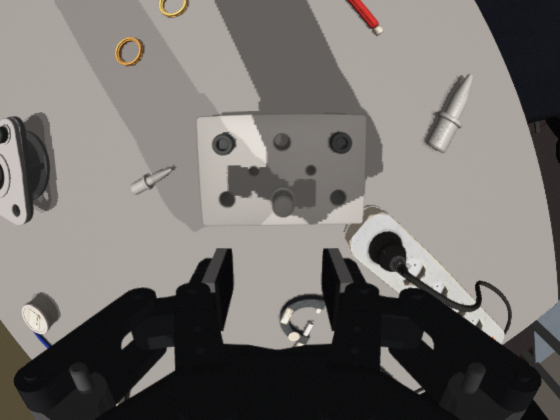

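```bash
python3 - <<'E'
from h import *
c=load("w1"); T=c["T"]; I=c["img"]
p=I[100:240,185:380]; cv2.imwrite("pics/w1z.png",cv2.resize(p,None,fx=4,fy=4,interpolation=cv2.INTER_CUBIC))
for n,u,v,z in(("d",283,196,.08),("s1",224,143,.062),("s2",341,142,.062),("h",227,199,.05),("h",338,197,.05),("h",282,141,.05)): print(n,at(c,u,v,z,T).round(4))
E
```

```text
d [0.5406 0.1935 0.08  ]
s1 [0.499  0.1447 0.062 ]
s2 [0.4984 0.2425 0.062 ]
h [0.5501 0.1437 0.05  ]
h [0.5487 0.2437 0.05  ]
h [0.4988 0.1932 0.05  ]
```

View pics/w1z.png

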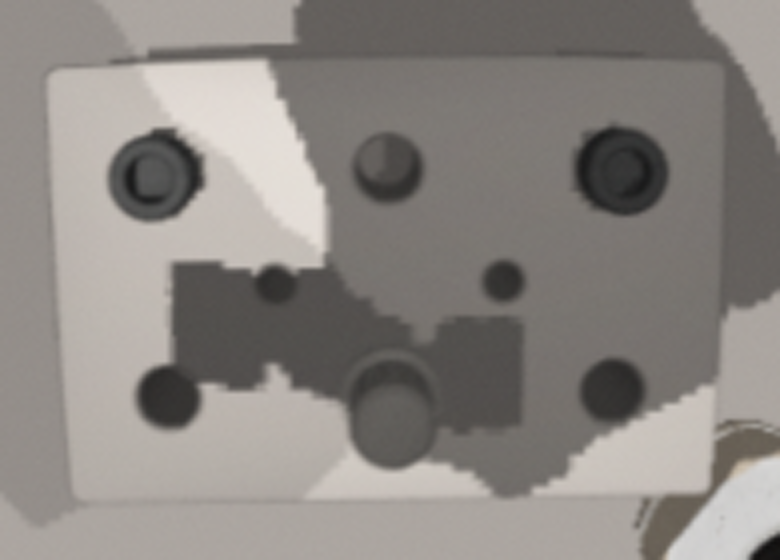

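```bash
python3 - <<'E'
from h import *
c=load("w1"); T=c["T"]
for n,u,v,z in(("d",283.3,206.8,.08),("s1",223.8,144.5,.062),("s2",340.5,142.8,.062)): print(n,at(c,u,v,z,T).round(4))
E
```

```text
d [0.5495 0.1937 0.08  ]
s1 [0.5002 0.1445 0.062 ]
s2 [0.499  0.2421 0.062 ]
```

Emit:
jog_arm --deltas '[[0.5, [0, 0.54, 3.1], [0, 0, 0]], [0.5, [0, 0, 3.1], [0, 0, 0]], [0.5, [0, 0, 3.0], [0, 0, 0]], [0.5, [0, 0, 0], [0, 0, 0]], [0.5, [0, 0, 0], [0, 0, 0]]]'

```text
t: 3.5
tcp_pos: [0.5477, 0.1961, 0.1116]
orientation: [0.002, -3.141, -0.0]
ft_force: [0.3, 0.4, -0.8]
width: 0.499
```

```bash
cat > snap.py <<'E'
import sys
from h import *
n=sys.argv[1]
s=read_state(); c=capture("wrist"); c["T"]=tcpT(s)@c["hand_eye"]; np.save(f"pics/{n}.npy",c,allow_pickle=True)
print(s["t"],s["tcp_pos"].round(4),tcpT(s)[:3,:3].round(4).tolist(),round(s["width"],3),s["ft_force"].round(1))
if len(sys.argv)>2:
    a=[int(x) for x in sys.argv[2:6]]; k=float(sys.argv[6])
    cv2.imwrite(f"pics/{n}.png",cv2.resize(c["img"][a[1]:a[3],a[0]:a[2]],None,fx=k,fy=k,interpolation=cv2.INTER_CUBIC))
else: cv2.imwrite(f"pics/{n}.png",c["img"])
E
python3 snap.py w2
```

```text
3.5 [0.5477 0.1961 0.1116] [[-1.0, -0.0012, -0.001], [-0.0012, 1.0, 0.0003], [0.001, 0.0003, -1.0]] 0.499 [ 0.3  0.4 -0.8]
```

View pics/w2.png

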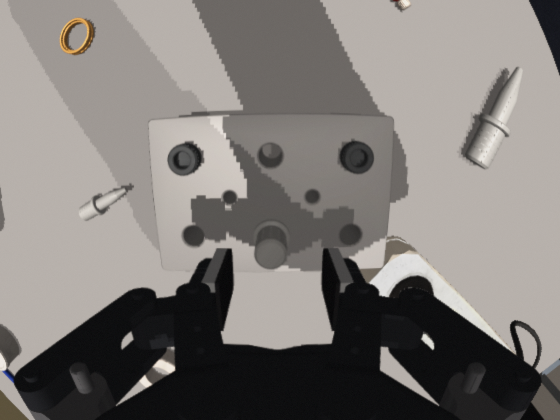

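```bash
python3 - <<'E'
from h import *
c=load("w2"); T=c["T"]
for n,u,v,z in(("d",270,254,.08),("s1",184,158,.062),("s2",357,156,.062),("h",193,235,.05),("h",350,234,.05),("h",270.5,155,.05)): print(n,at(c,u,v,z,T).round(4))
for i in range(6):
    s=read_state(); print(s["t"],s["tcp_pos"].round(4),s["orientation"].round(4)); capture("wrist")
E
```

```text
d [0.5497 0.1929 0.08  ]
s1 [0.4997 0.144  0.062 ]
s2 [0.4987 0.2415 0.062 ]
h [0.5502 0.143  0.05  ]
h [0.5494 0.2429 0.05  ]
h [0.5    0.1928 0.05  ]
3.55 [0.5487 0.1962 0.1126] [-1.2000e-03  3.1402e+00  1.5000e-03]
3.6 [0.5494 0.1961 0.1132] [-3.000e-04  3.139e+00  2.000e-03]
3.65 [0.5496 0.1959 0.1134] [3.0000e-04 3.1384e+00 2.1000e-03]
3.7 [0.5496 0.1957 0.1133] [8.0000e-04 3.1384e+00 1.9000e-03]
3.75 [0.5495 0.1954 0.1131] [1.2000e-03 3.1387e+00 1.6000e-03]
3.8 [0.5493 0.1952 0.1128] [1.4000e-03 3.1392e+00 1.3000e-03]
```

Emit:
jog_arm --deltas '[[0.5, [0, -0.2, 1.4], [0, 0, 0]], [0.5, [0, 0, 1.4], [0, 0, 0]], [0.5, [0, 0, 1.2], [0, 0, 0]], [0.5, [0, 0, 0], [0, 0, 0]], [0.5, [0, 0, 0], [0, 0, 0]], [0.5, [0, 0, 0], [0, 0, 0]], [0.5, [0, 0, 0], [0, 0, 0]]]'

```text
t: 4.55
tcp_pos: [0.5488, 0.1931, 0.0718]
orientation: [0.001, 3.141, 0.001]
ft_force: [0.4, -0.1, -0.6]
width: 0.499
```

```bash
python3 snap.py w3 200 120 360 360 3
```

```text
4.55 [0.5488 0.1931 0.0718] [[-1.0, 0.0009, 0.0009], [0.0009, 1.0, 0.0004], [-0.0009, 0.0004, -1.0]] 0.499 [ 0.4 -0.1 -0.6]
```

View pics/w3.png

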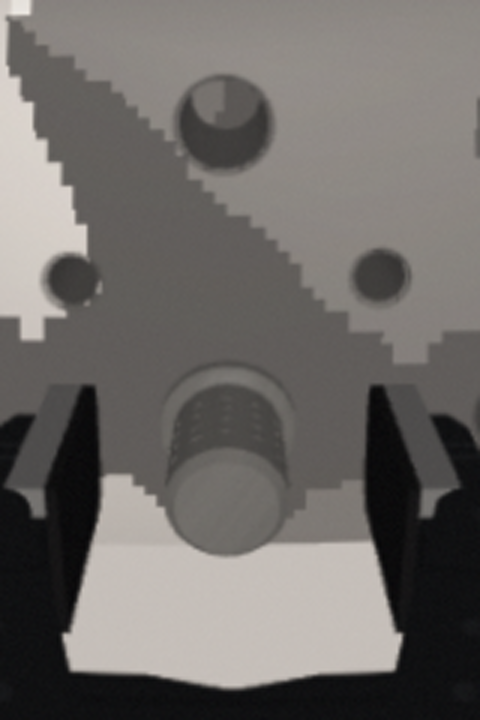

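Emit:
jog_arm --deltas '[[0, [0, 0, 0], [0, 0, 0]], [0, [0, 0, 0], [0, 0, 0]], [0, [0, 0, 0], [0, 0, 0]], [0, [0, 0, 0], [0, 0, 0]], [0, [0, 0, 0], [0, 0, 0]], [0, [0, 0, 0], [0, 0, 0]], [0, [0, 0, 0], [0, 0, 0]], [0, [0, 0, 0], [0, 0, 0]]]'

```text
t: 5.4
tcp_pos: [0.5486, 0.1928, 0.0718]
orientation: [0.002, 3.141, -0.0]
ft_force: [-1.2, -1.8, 4.9]
width: 0.185
```

```bash
python3 snap.py w4 200 120 360 360 3
```

```text
5.4 [0.5486 0.1928 0.0718] [[-1.0, 0.001, 0.0005], [0.001, 1.0, -0.0], [-0.0005, -0.0, -1.0]] 0.185 [-1.2 -1.8  4.9]
```

View pics/w4.png

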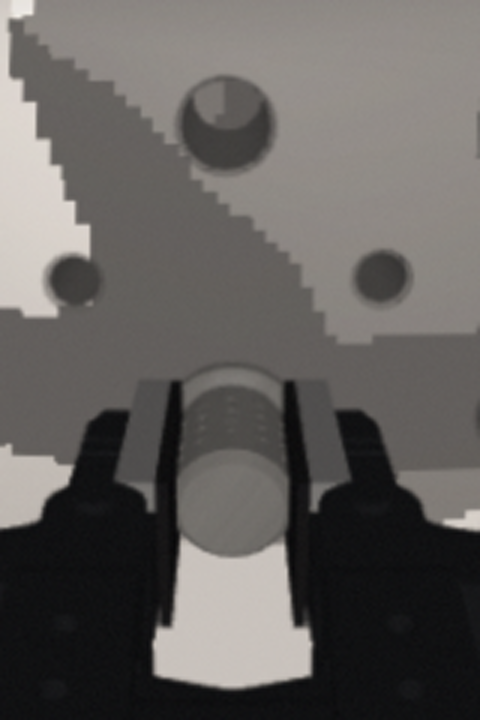

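Emit:
jog_arm --deltas '[[0, [0, 0, -2], [0, 0, 0]], [0, [0, 0, -3], [0, 0, 0]], [0, [0, 0, -3.5], [0, 0, 0]], [0, [0, 0, -3.5], [0, 0, 0]], [0, [0, -3.4, 0], [0, 0, 0]], [0, [0, -3.4, 0], [0, 0, 0]], [0, [0, -3.4, 0], [0, 0, 0]], [0, [0, -3.4, 0], [0, 0, 0]], [0, [0, -3.4, 0], [0, 0, 0]], [0, [0, -3.4, 0], [0, 0, 0]], [0, [0, -3.4, 0], [0, 0, 0]], [0, [0, -3.4, 0], [0, 0, 0]], [0, [0, -3.4, 0], [0, 0, 0]], [0, [0, -3.4, 0], [0, 0, 0]], [0, [0, 0, 0], [0, 0, 0]], [0, [0, 0, 0], [0, 0, 0]], [0, [0, 0, 0], [0, 0, 0]], [0, [0, 0, 0], [0, 0, 0]], [0, [0, 0, 0], [0, 0, 0]], [0, [0, 0, 0], [0, 0, 0]]]'

```text
t: 7.45
tcp_pos: [0.5483, -0.1463, 0.1913]
orientation: [-0.001, 3.141, 0.0]
ft_force: [0.3, 0.8, -0.6]
width: 0.186
```

```bash
python3 snap.py w5
```

```text
7.45 [ 0.5483 -0.1463  0.1913] [[-1.0, -0.0005, 0.0001], [-0.0005, 1.0, 0.0002], [-0.0001, 0.0002, -1.0]] 0.186 [ 0.3  0.8 -0.6]
```

View pics/w5.png

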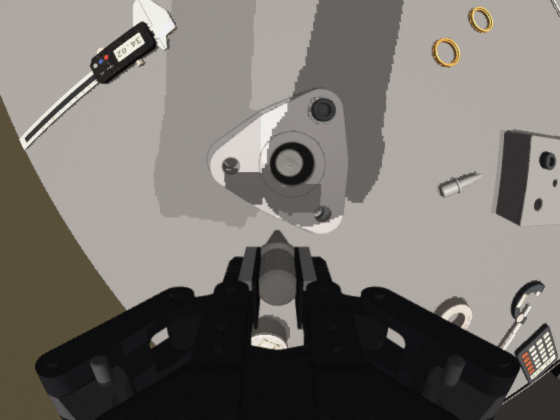

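```bash
python3 - <<'E'
from h import *
c=load("w5"); p=c["img"][80:260,195:365]; cv2.imwrite("pics/w5z.png",cv2.resize(p,None,fx=3.3,fy=3.3,interpolation=cv2.INTER_CUBIC))
E
```

```text
(no output)
```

View pics/w5z.png

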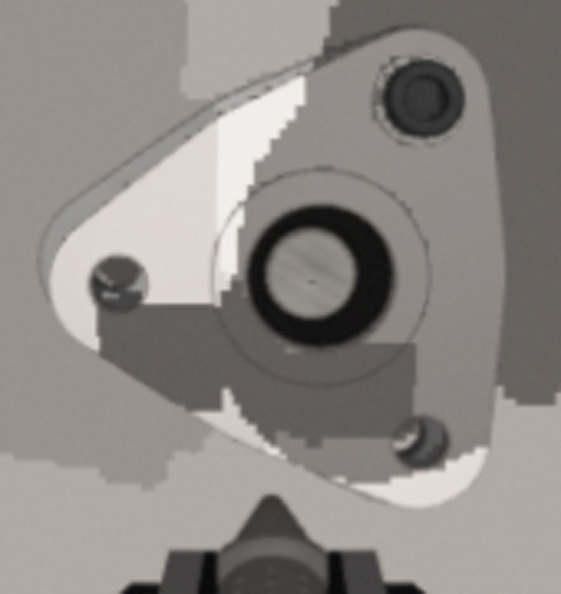

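```bash
cat >> h.py <<'E'
def fit(h1,h2,F,S,th=None):
    # fit housing middle+yaw+cover swing; local: F(-50,0), a +60, b -60
    from scipy.optimize import least_squares
    def model(p):
        m=p[:2];y=p[2];t=p[3]
        R=lambda a:np.array([[np.cos(a),-np.sin(a)],[np.sin(a),np.cos(a)]])
        Fw=m+R(y)@[-.05,0]; a0=m+R(y)@(.05*np.array([np.cos(np.pi/3),np.sin(np.pi/3)])); b0=m+R(y)@(.05*np.array([np.cos(np.pi/3),-np.sin(np.pi/3)]))
        return m,Fw,a0,b0,Fw+R(t)@(a0-Fw),Fw+R(t)@(b0-Fw)
    f=lambda p:np.concatenate([model(p)[1]-F[:2],model(p)[4]-h1[:2],model(p)[5]-h2[:2],model(p)[0]-S[:2],[0.1*(p[3]-.053)]])
    r=least_squares(f,[*S[:2],-.55,.05],x_scale=[.01,.01,.1,.1])
    return r.x,model(r.x),r.fun
E
python3 - <<'E'
from h import *
c=load("w5");T=c["T"]; q=lambda x,y,z:at(c,195+x/3.3,80+y/3.3,z,T)
h2=q(119,283,.058);h1=q(420,441,.058);F=q(425,98,.072);S=q(313,272,.0635)
print(h1,h2,F,S,q(321,277,.061))
n=np.linalg.norm;print(n((F-h1)[:2]),n((F-h2)[:2]),n((h1-h2)[:2]),n((F-S)[:2]))
x,m,e=fit(h1,h2,F,S);print(x,[a.round(4) for a in m],e.round(4))
E
```

```text
[ 0.55767412 -0.10740634  0.058     ] [ 0.51688136 -0.18328455  0.058     ] [ 0.47160921 -0.11027607  0.072     ] [ 0.51365403 -0.13551992  0.0635    ] [ 0.51520038 -0.1334633   0.061     ]
0.08611273541045959 0.08590579127714247 0.08614842777416774 0.04904098895092814
[ 0.51397931 -0.13583197 -0.54455601  0.05250811] [array([ 0.514 , -0.1358]), array([ 0.4712, -0.1099]), array([ 0.5578, -0.1117]), array([ 0.5129, -0.1858]), array([ 0.5578, -0.1072]), array([ 0.5169, -0.1835])] [-0.0004  0.0003  0.0001  0.0002 -0.     -0.0002  0.0003 -0.0003 -0.    ]
```

```bash
python3 - <<'E'
from h import *
c=load("w5");T=c["T"]
for z in(.1255,.1275,.1295): print(at(c,277.1,231.6,z,T)-T[:3,3]*0)
p=c["img"][215:310,235:320]; cv2.imwrite("pics/w5y.png",cv2.resize(p,None,fx=6,fy=6,interpolation=cv2.INTER_CUBIC))
E
```

```text
[ 0.54966724 -0.14568082  0.1255    ]
[ 0.54895633 -0.14568181  0.1275    ]
[ 0.54824543 -0.1456828   0.1295    ]
```

View pics/w5y.png

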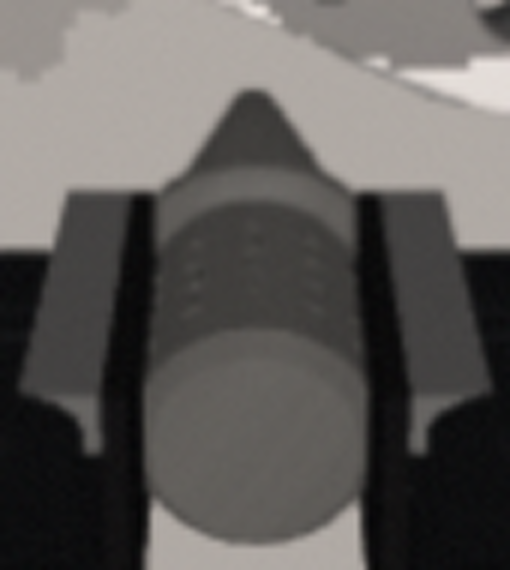

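Emit:
jog_arm --deltas '[[0, [1.7, -1.9, 0], [0, 0, 0]], [0, [1.7, -1.97, 0], [0, 0, 0]], [0, [0, 0, 2], [0, 0, 0]], [0, [0, 0, 2], [0, 0, 0]], [0, [0, 0, 1.5], [0, 0, 0]], [0, [0, 0, 0.5], [0, 0, 0]], [0, [0, 0, 0], [0, 0, 0]], [0, [0, 0, 0], [0, 0, 0]], [0, [0, 0, 0], [0, 0, 0]], [0, [0, 0, 0], [0, 0, 0]], [0, [0, 0, 0], [0, 0, 0]]]'

```text
t: 8.6
tcp_pos: [0.5144, -0.1859, 0.1318]
orientation: [0.001, 3.141, -0.001]
ft_force: [0.3, -0.2, -0.8]
width: 0.188
```

```bash
python3 snap.py w6 200 100 400 320 3
```

```text
8.6 [ 0.5144 -0.1859  0.1318] [[-1.0, 0.0009, 0.0009], [0.0009, 1.0, -0.0003], [-0.0009, -0.0003, -1.0]] 0.188 [ 0.3 -0.2 -0.8]
```

View pics/w6.png

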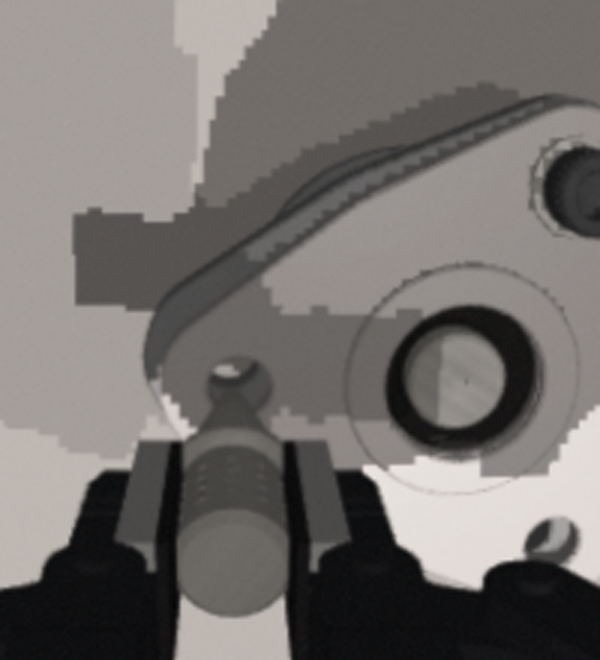

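```bash
python3 - <<'E'
from h import *
c=load("w6");T=c["T"]; q=lambda x,y,z:at(c,200+x/3,100+y/3,z,T)
print("h2",q(240,385,.058),"h1",q(553,540,.058),"nose edge",q(235,390,.068),"S",q(456,379,.0635),"topdrift",q(232,563,T[2,3]*0+.1318-.0218+.03))
E
```

```text
h2 [ 0.51643439 -0.18344246  0.058     ] h1 [ 0.557209   -0.10706303  0.058     ] nose edge [ 0.51408973 -0.18457697  0.068     ] S [ 0.51347157 -0.13651864  0.0635    ] topdrift [ 0.51477831 -0.18525534  0.14      ]
```

Emit:
jog_arm --deltas '[[0, [0, 0, 0.6], [0, 0, 0]], [0, [0, 0, 0.6], [0, 0, 0]], [0, [0, 0, 0.6], [0, 0, 0]], [0, [0, 0, 0], [0, 0, 0]], [0, [0.05, 0, 0.4], [0, 0, 0]], [0, [0.05, 0, 0.4], [0, 0, 0]], [0, [0, 0, 0], [0, 0, 0]], [0, [0, 0, 0], [0, 0, 0]]]'

```text
t: 9.45
tcp_pos: [0.5135, -0.1855, 0.1053]
orientation: [0.001, 3.141, 0.0]
ft_force: [1.6, 0.6, -2.1]
width: 0.188
```

```bash
python3 snap.py w7 200 100 400 320 3
```

```text
9.45 [ 0.5135 -0.1855  0.1053] [[-1.0, 0.0005, 0.0007], [0.0005, 1.0, 0.0003], [-0.0007, 0.0003, -1.0]] 0.188 [ 1.6  0.6 -2.1]
```

View pics/w7.png

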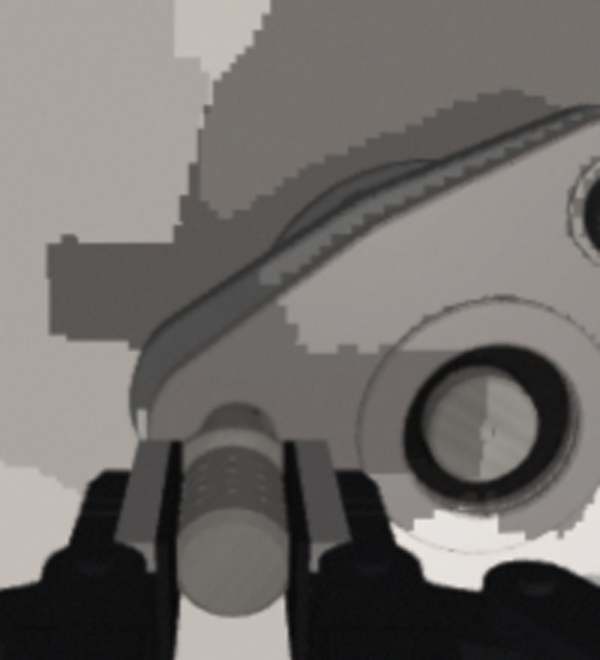

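Emit:
jog_arm --deltas '[[0, [0.04, -0.02, 0.3], [0, 0, 0]], [0, [0.04, -0.02, 0.3], [0, 0, 0]], [0, [0.04, -0.02, 0.3], [0, 0, 0]], [0, [0, 0, 0.3], [0, 0, 0]], [0, [0, 0, 0.3], [0, 0, 0]], [0, [0, 0, 0], [0, 0, 0]]]'

```text
t: 10.1
tcp_pos: [0.5115, -0.1867, 0.0897]
orientation: [-0.002, -3.141, 0.0]
ft_force: [2.5, 0.8, -2.4]
width: 0.185
```

Emit:
jog_arm --deltas '[[0, [0, 0, 0.3], [0, 0, 0]], [0, [0, 0, 0.3], [0, 0, 0]], [0, [0, 0, 0.2], [0, 0, 0]], [0, [0, 0, 0], [0, 0, 0]], [0, [0, 0, 0], [0, 0, 0]]]'

```text
t: 10.6
tcp_pos: [0.5115, -0.1867, 0.0819]
orientation: [-0.002, -3.141, 0.0]
ft_force: [2.0, -0.7, -3.2]
width: 0.188
```

```bash
python3 snap.py w8 200 100 400 320 3
```

```text
10.6 [ 0.5115 -0.1867  0.0819] [[-1.0, 0.0011, -0.0006], [0.0011, 1.0, -0.0001], [0.0006, -0.0001, -1.0]] 0.188 [ 2.  -0.7 -3.2]
```

View pics/w8.png

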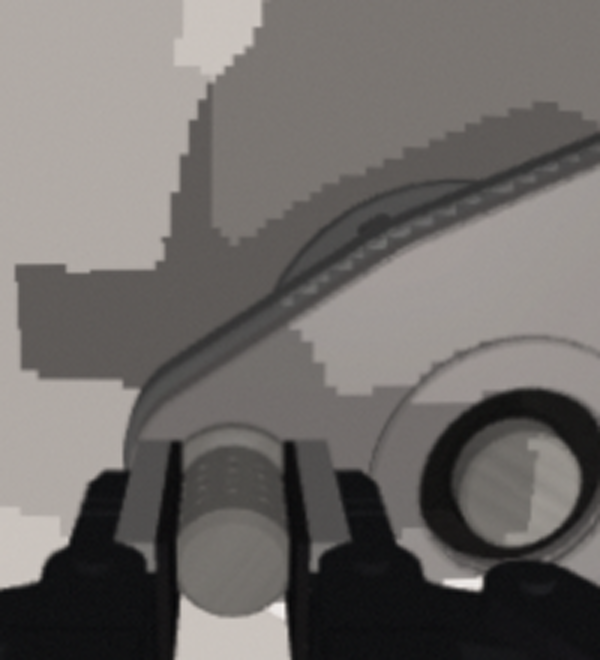

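Nearly home; pushing the last 2–3 mm.

Emit:
jog_arm --deltas '[[0, [0, 0, 0.2], [0, 0, 0]], [0, [0, 0, 0.1], [0, 0, 0]], [0, [0, 0, 0], [0, 0, 0]], [0, [0, 0, 0], [0, 0, 0]]]'

```text
t: 11.05
tcp_pos: [0.5117, -0.1867, 0.0798]
orientation: [-0.002, -3.141, 0.0]
ft_force: [-1.7, 0.3, 5.3]
width: 0.184
```

Emit:
jog_arm --deltas '[[0, [0, 0, 0.15], [0, 0, 0]], [0, [0, 0, 0.1], [0, 0, 0]], [0, [0, 0, 0], [0, 0, 0]], [0, [0, 0, 0], [0, 0, 0]]]'

```text
t: 11.45
tcp_pos: [0.5119, -0.1867, 0.0795]
orientation: [0.002, 3.141, -0.001]
ft_force: [-7.3, 1.4, 25.8]
width: 0.188
```

```bash
python3 snap.py w9 200 100 400 320 3
```

```text
11.45 [ 0.5119 -0.1867  0.0795] [[-1.0, 0.001, 0.0002], [0.001, 1.0, -0.0008], [-0.0002, -0.0008, -1.0]] 0.188 [-7.3  1.4 25.8]
```

View pics/w9.png

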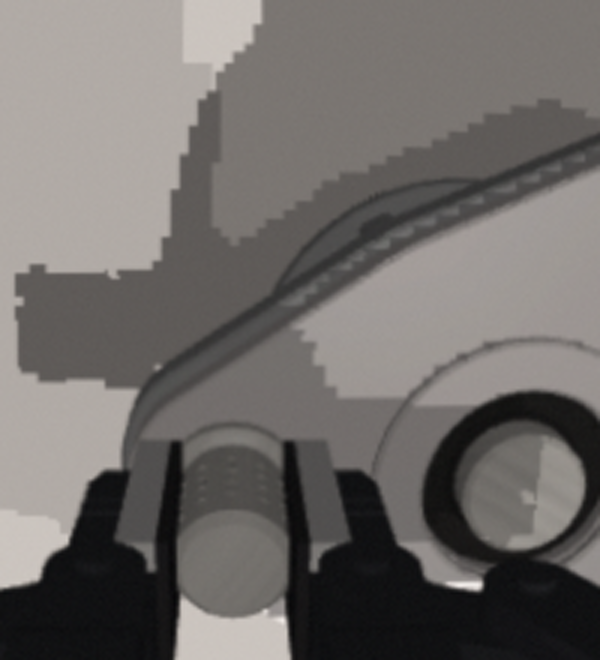

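Emit:
jog_arm --deltas '[[0, [0, 0, -0.2], [0, 0, 0]], [0.4, [0, 0, 0], [0, 0, 0]], [0.4, [0, 0, 0], [0, 0, 0]], [0.4, [0, 0, 0], [0, 0, 0]], [0.4, [0, 0, 0], [0, 0, 0]], [0.4, [0, 0, -1], [0, 0, 0]], [0.4, [0, 0, -2], [0, 0, 0]], [0.4, [0, 0, -3.5], [0, 0, 0]], [0.4, [0, 0, -4], [0, 0, 0]], [0.4, [-1.7, 2, -0.5], [0, 0, 0]], [0.4, [-1.7, 2, 0], [0, 0, 0]], [0.4, [0, 0, 0], [0, 0, 0]], [0.4, [0, 0, 0], [0, 0, 0]], [0.4, [0, 0, 0], [0, 0, 0]], [0.4, [0, 0, 0], [0, 0, 0]]]'

```text
t: 13.0
tcp_pos: [0.545, -0.1476, 0.1885]
orientation: [-0.004, -3.14, 0.001]
ft_force: [0.2, -0.7, 0.1]
width: 0.404
```

```bash
python3 snap.py w10 185 80 375 260 4
```

```text
13.0 [ 0.545  -0.1476  0.1885] [[-1.0, 0.0026, -0.0011], [0.0026, 1.0, -0.0004], [0.0011, -0.0004, -1.0]] 0.404 [ 0.2 -0.7  0.1]
```

View pics/w10.png

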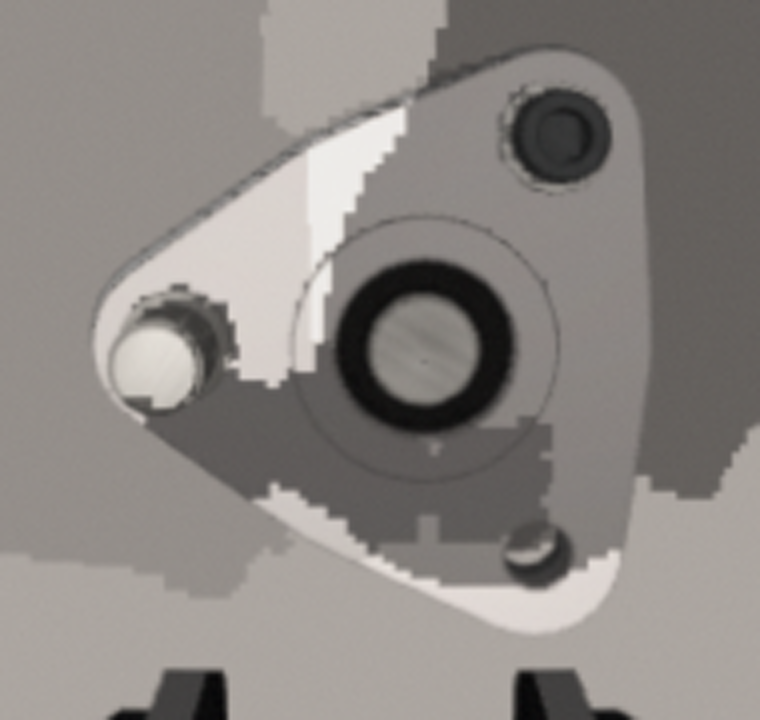

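```bash
python3 - <<'E'
from h import *
s=read_state();c=capture("wrist");print(s["tcp_pos"],s["orientation"]); s=read_state();print(s["tcp_pos"])
c=load("w10");T=c["T"]; q=lambda x,y,z:at(c,185+x/4,80+y/4,z,T)
h2=q(155,365,.088);h1=q(537,553,.058);F=q(560,136,.072);S=q(424,349,.0635)
print(h1,h2,F,S);n=np.linalg.norm;print(n((F-h1)[:2]),n((F-h2)[:2]),n((h1-h2)[:2]),n((F-S)[:2]))
x,m,e=fit(h1,h2,F,S);print(x,[a.round(4) for a in m],e.round(4))
E
```

```text
[ 0.5451685  -0.14751045  0.18857654] [-4.00654173e-03 -3.14076387e+00  4.03960508e-04]
[ 0.54528803 -0.14736013  0.18858033]
[ 0.55758142 -0.11163544  0.058     ] [ 0.51276616 -0.18529153  0.088     ] [ 0.47167843 -0.1108374   0.072     ] [ 0.51377159 -0.1359578   0.0635    ]
0.08590669893786135 0.08503892675226302 0.08621848471106915 0.04901905709908356
[ 0.51304534 -0.13736164 -0.58599247  0.04514364] [array([ 0.513 , -0.1374]), array([ 0.4714, -0.1097]), array([ 0.5578, -0.1151]), array([ 0.5099, -0.1873]), array([ 0.558 , -0.1112]), array([ 0.5134, -0.1854])] [-0.0003  0.0011  0.0004  0.0004  0.0006 -0.0002 -0.0007 -0.0014 -0.0008]
```

Emit:
jog_arm --deltas '[[0.5, [0.5, 3.65, 0], [0, 0, 0]], [0.5, [0.5, 3.65, 0], [0, 0, 0]], [0.5, [0.5, 3.65, 0], [0, 0, 0]], [0.5, [0.5, 3.65, 0], [0, 0, 0]], [0.5, [0.5, 3.65, 0], [0, 0, 0]], [0.5, [0.5, 3.65, 0], [0, 0, 0]], [0.5, [0.5, 3.65, 0], [0, 0, 0]], [0.5, [1.0, 3.65, 0], [0, 0, 0]], [0.5, [0, 0, 2.5], [0, 0, 0]], [0.5, [0, 0, 2.5], [0, 0, 0]], [0.5, [0, 0, 2.5], [0, 0, 0]], [0.5, [0, 0, 0], [0, 0, 0]], [0.5, [0, 0, 0], [0, 0, 0]], [0.5, [0, 0, 0], [0, 0, 0]], [0.5, [0, 0, 0], [0, 0, 0]], [0.5, [0, 0, 0], [0, 0, 0]], [0.5, [0, 0, 0], [0, 0, 0]]]'

```text
t: 14.8
tcp_pos: [0.5016, 0.1456, 0.1145]
orientation: [0.002, 3.14, 0.0]
ft_force: [-0.1, 0.1, -0.5]
width: 0.501
```

```bash
python3 snap.py w11 190 150 370 300 4
```

```text
14.8 [0.5016 0.1456 0.1145] [[-1.0, 0.001, 0.0012], [0.001, 1.0, 0.0003], [-0.0012, 0.0003, -1.0]] 0.501 [-0.1  0.1 -0.5]
```

View pics/w11.png

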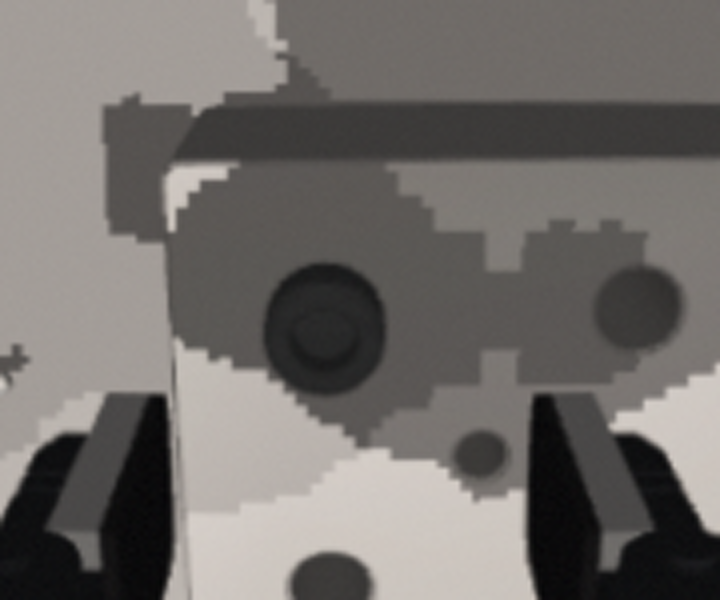

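```bash
python3 - <<'E'
from h import *
c=load("w11");T=c["T"]; q=lambda x,y,z:at(c,190+x/4,150+y/4,z,T)
print(q(325,337,.062),q(332,587,.05),q(638,308,.05))
E
```

```text
[0.49998533 0.1427815  0.062     ] [0.55033346 0.14336556 0.05      ] [0.49982496 0.19252489 0.05      ]
```

Emit:
jog_arm --deltas '[[0.5, [0.13, -0.25, 1.6], [0, 0, 0]], [0.5, [0, 0, 1.6], [0, 0, 0]], [0.5, [0, 0, 1.2], [0, 0, 0]], [0.5, [0, 0, 0.4], [0, 0, 0]], [0.5, [0, 0, 0], [0, 0, 0]], [0.5, [0, 0, 0], [0, 0, 0]], [0.5, [0, 0, 0], [0, 0, 0]]]'

```text
t: 15.55
tcp_pos: [0.5004, 0.1433, 0.0664]
orientation: [0.001, 3.141, 0.001]
ft_force: [0.3, 0.7, 0.9]
width: 0.5
```

```bash
python3 snap.py w12 190 150 370 300 4
```

```text
15.55 [0.5004 0.1433 0.0664] [[-1.0, 0.0008, 0.0011], [0.0008, 1.0, 0.0004], [-0.0011, 0.0004, -1.0]] 0.5 [0.3 0.7 0.9]
```

View pics/w12.png

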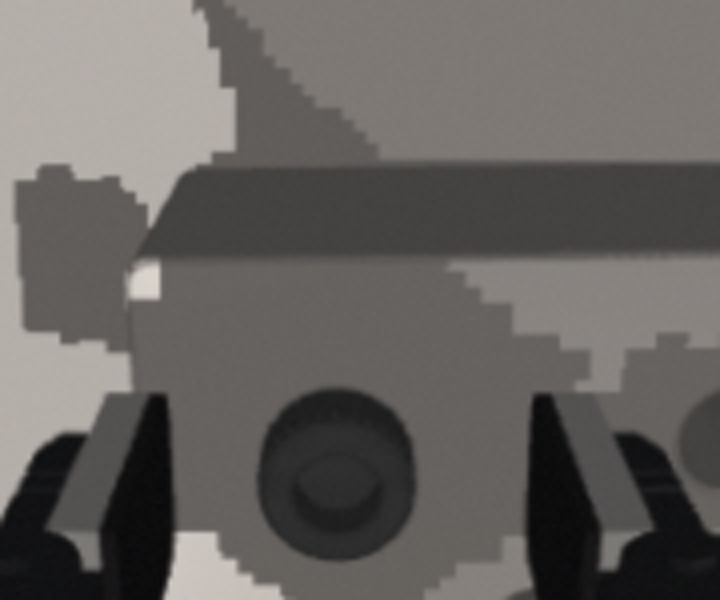

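Emit:
jog_arm --deltas '[[0.5, [0, -0.1, 0], [0, 0, 0]], [0, [0, 0, 0], [0, 0, 0]], [0, [0, 0, 0], [0, 0, 0]], [0, [0, 0, 0], [0, 0, 0]], [0, [0, 0, 0], [0, 0, 0]], [0, [0, 0, 0], [0, 0, 0]], [0, [0, 0, 0], [0, 0, 0]], [0, [0, 0, 0], [0, 0, 0]], [0, [0, 0, 0], [0, 0, 0]]]'

```text
t: 16.5
tcp_pos: [0.5, 0.142, 0.0662]
orientation: [0.001, 3.141, -0.0]
ft_force: [-1.9, -1.0, 6.2]
width: 0.174
```

```bash
python3 snap.py w13 190 150 370 300 4
```

```text
16.5 [0.5    0.142  0.0662] [[-1.0, 0.0009, 0.0003], [0.0009, 1.0, -0.0002], [-0.0003, -0.0002, -1.0]] 0.174 [-1.9 -1.   6.2]
```

View pics/w13.png

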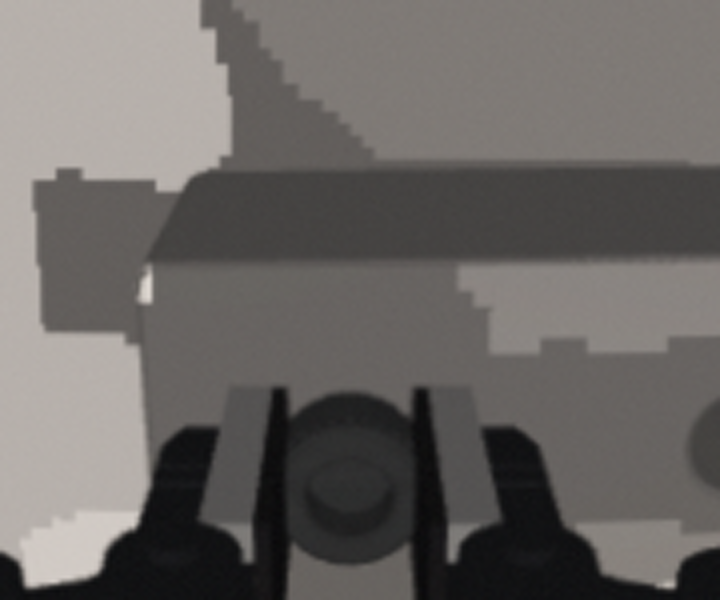

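Emit:
jog_arm --deltas '[[0, [0, 0, -2], [0, 0, 0]], [0, [0, 0, -3], [0, 0, 0]], [0, [0, 0, -3.5], [0, 0, 0]], [0, [0, 0, -3.5], [0, 0, 0]], [0, [-0.82, -3.62, 0], [0, 0, 0]], [0, [-0.82, -3.62, 0], [0, 0, 0]], [0, [-0.82, -3.62, 0], [0, 0, 0]], [0, [-0.82, -3.62, 0], [0, 0, 0]], [0, [-0.82, -3.62, 0], [0, 0, 0]], [0, [-0.82, -3.62, 0], [0, 0, 0]], [0, [-0.82, -3.62, 0], [0, 0, 0]], [0, [0, 0, 2.5], [0, 0, 0]], [0, [0, 0, 2.5], [0, 0, 0]], [0, [0, 0, 1.5], [0, 0, 0]], [0, [0, 0, 0.5], [0, 0, 0]], [0, [0, 0, 0], [0, 0, 0]], [0, [0, 0, 0], [0, 0, 0]], [0, [0, 0, 0], [0, 0, 0]], [0, [0, 0, 0], [0, 0, 0]], [0, [0, 0, 0], [0, 0, 0]]]'

```text
t: 18.55
tcp_pos: [0.5574, -0.1114, 0.1165]
orientation: [0.001, 3.14, -0.0]
ft_force: [0.0, 0.0, -1.1]
width: 0.172
```

```bash
python3 snap.py w14 180 130 380 310 4
```

```text
18.55 [ 0.5574 -0.1114  0.1165] [[-1.0, 0.0007, 0.0011], [0.0007, 1.0, -0.0003], [-0.0011, -0.0003, -1.0]] 0.172 [ 0.   0.  -1.1]
```

View pics/w14.png

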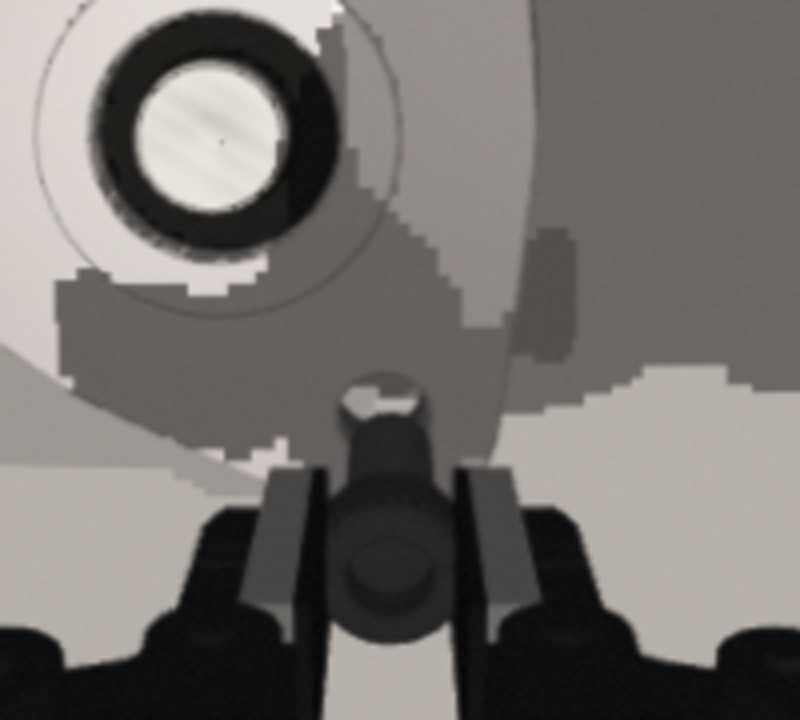

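```bash
python3 - <<'E'
from h import *
c=load("w14");T=c["T"]; q=lambda x,y,z:at(c,180+x/4,130+y/4,z,T).round(4)
print("hole L,R",q(338,410,.058),q(430,410,.058),"top edge",q(383,371,.058))
print("screw L,R",q(350,440,.0703),q(432,440,.0703),"edge",q(391,413,.0703))
print("S",q(211,136,.0635), "head",q(391,572,.0823), "shaft from fit .5140,-.1358")
E
```

```text
hole L,R [ 0.5569 -0.1185  0.058 ] [ 0.5569 -0.1044  0.058 ] top edge [ 0.5506 -0.1116  0.058 ]
screw L,R [ 0.557  -0.1163  0.0703] [ 0.5571 -0.1045  0.0703] edge [ 0.5529 -0.1104  0.0703]
S [ 0.5139 -0.1359  0.0635] head [ 0.5723 -0.1105  0.0823] shaft from fit .5140,-.1358
```

Emit:
jog_arm --deltas '[[0, [0.1, -0.1, 0], [0, 0, 0]], [0, [0, 0, 0.4], [0, 0, 0]], [0, [0, 0, 0.4], [0, 0, 0]], [0, [0, 0, 0], [0, 0, 0]], [0, [0, 0, 0], [0, 0, 0]]]'

```text
t: 19.1
tcp_pos: [0.5558, -0.1123, 0.1074]
orientation: [-0.001, -3.141, -0.0]
ft_force: [-0.3, 0.4, -0.9]
width: 0.171
```

```bash
python3 snap.py w15 180 130 380 310 4;  python3 - <<'E'
from h import *
c=load("w14");T=c["T"]; q=lambda x,y,z:at(c,180+x/4,130+y/4,z,T).round(4)
print("head",q(391,578,.1123))
E
```

```text
19.1 [ 0.5558 -0.1123  0.1074] [[-1.0, 0.0009, -0.0007], [0.0009, 1.0, 0.0002], [0.0007, 0.0002, -1.0]] 0.171 [-0.3  0.4 -0.9]
head [ 0.5578 -0.1105  0.1123]
```

View pics/w15.png

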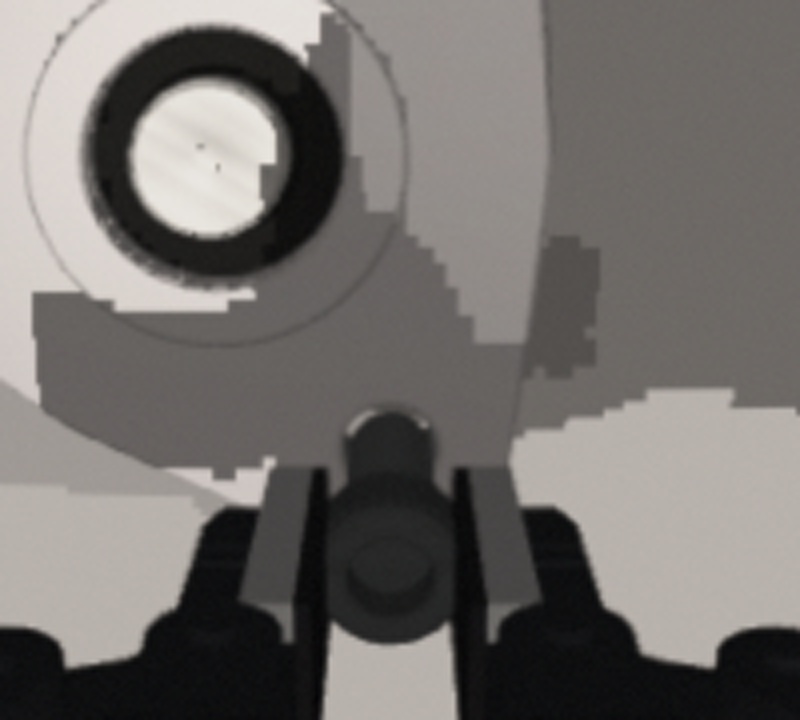

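```bash
python3 - <<'E'
from h import *
c=load("w15");T=c["T"]; q=lambda x,y,z:at(c,180+x/4,130+y/4,z,T).round(4)
print("hole L,R",q(343,440,.058),q(438,440,.058),"top edge",q(390,403,.058))
print("screw L,R",q(346,450,.0612),q(434,450,.0612),"edge",q(390,411,.0612))
print("S",q(206,158,.0635), "head",q(391,578,.1032))
E
```

```text
hole L,R [ 0.5566 -0.1183  0.058 ] [ 0.5566 -0.1044  0.058 ] top edge [ 0.5508 -0.1114  0.058 ]
screw L,R [ 0.5569 -0.1178  0.0612] [ 0.5569 -0.1051  0.0612] edge [ 0.5509 -0.1114  0.0612]
S [ 0.514  -0.1363  0.0635] head [ 0.5562 -0.1114  0.1032]
```

Emit:
jog_arm --deltas '[[0, [-0.08, 0, 0.2], [0, 0, 0]], [0, [0, 0, 0.3], [0, 0, 0]], [0, [0, 0, 0.3], [0, 0, 0]], [0, [0, 0, 0.2], [0, 0, 0]], [0, [0, 0, 0], [0, 0, 0]], [0, [0, 0, 0], [0, 0, 0]]]'

```text
t: 19.75
tcp_pos: [0.5567, -0.1124, 0.0977]
orientation: [-0.001, -3.141, -0.0]
ft_force: [-0.7, 0.4, -0.2]
width: 0.174
```

Emit:
jog_arm --deltas '[[0, [0, 0, 0.2], [0, 0, 0]], [0, [0, 0, 0.3], [0, 0, 0]], [0, [0, 0, 0.3], [0, 0, 0]], [0, [0, 0, 0], [0, 0, 0]], [0, [0, 0, 0], [0, 0, 0]]]'

```text
t: 20.25
tcp_pos: [0.5567, -0.1124, 0.0896]
orientation: [-0.001, -3.141, -0.0]
ft_force: [0.3, -0.0, -0.3]
width: 0.174
```

Bottom is now at z≈43 mm, inside the flange hole, with no force. Going on down.

Emit:
jog_arm --deltas '[[0, [0, 0, 0.4], [0, 0, 0]], [0, [0, 0, 0.4], [0, 0, 0]], [0, [0, 0, 0.4], [0, 0, 0]], [0, [0, 0, 0.3], [0, 0, 0]], [0, [0, 0, 0], [0, 0, 0]], [0, [0, 0, 0], [0, 0, 0]]]'

```text
t: 20.85
tcp_pos: [0.5568, -0.1124, 0.0746]
orientation: [-0.002, -3.141, -0.0]
ft_force: [0.1, -0.7, -1.3]
width: 0.17
```

```bash
python3 snap.py w16 180 130 380 310 4
```

```text
20.85 [ 0.5568 -0.1124  0.0746] [[-1.0, 0.001, -0.0002], [0.001, 1.0, 0.0001], [0.0002, 0.0001, -1.0]] 0.17 [ 0.1 -0.7 -1.3]
```

View pics/w16.png

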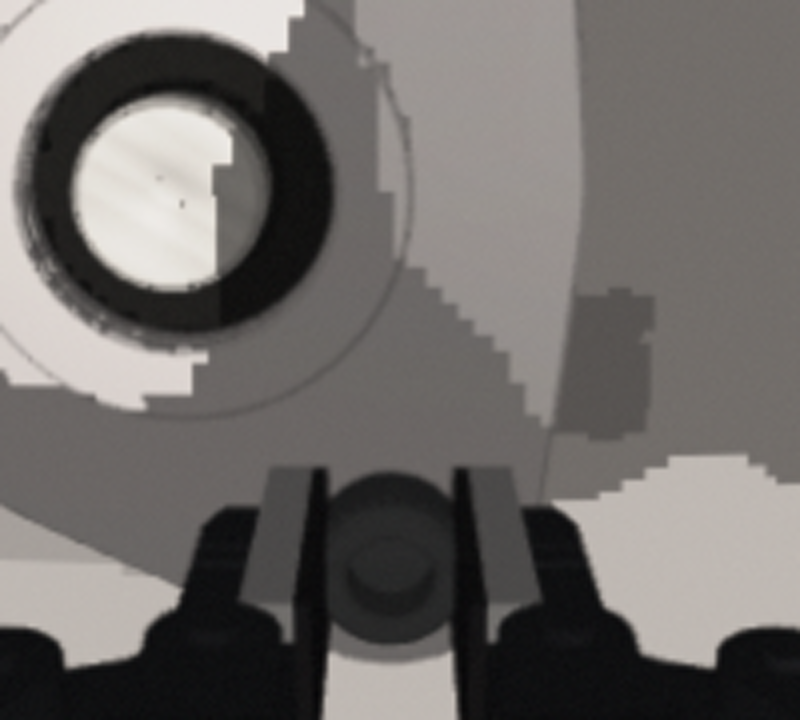

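Push the last bit until contact.

Emit:
jog_arm --deltas '[[0, [0, 0, 0.1], [0, 0, 0]], [0, [0, 0, 0.1], [0, 0, 0]], [0, [0, 0, 0], [0, 0, 0]], [0, [0, 0, 0], [0, 0, 0]]]'

```text
t: 21.3
tcp_pos: [0.557, -0.1124, 0.074]
orientation: [0.001, 3.141, -0.0]
ft_force: [-3.8, 0.5, 9.9]
width: 0.17
```

Emit:
jog_arm --deltas '[[0, [0, 0, -0.1], [0, 0, 0]], [0.35, [0, 0, 0], [0, 0, 0]], [0.35, [0, 0, 0], [0, 0, 0]], [0.35, [0, 0, 0], [0, 0, 0]], [0.35, [0, 0, 0], [0, 0, 0]], [0.35, [0, 0, -1], [0, 0, 0]], [0.35, [0, 0, -2], [0, 0, 0]], [0.35, [0, 0, -4], [0, 0, 0]], [0.35, [0, 0, -4], [0, 0, 0]], [0.35, [-1, -2, -1], [0, 0, 0]], [0.35, [-1, -2, 0], [0, 0, 0]], [0.35, [0, 0, 0], [0, 0, 0]], [0.35, [0, 0, 0], [0, 0, 0]], [0.35, [0, 0, 0], [0, 0, 0]], [0.35, [0, 0, 0], [0, 0, 0]]]'

```text
t: 22.8
tcp_pos: [0.5764, -0.1511, 0.1935]
orientation: [0.001, -3.141, -0.001]
ft_force: [-0.4, 0.2, 0.1]
width: 0.35
```

```bash
python3 snap.py w17 185 60 385 245 4; python3 - <<'E'
from h import *
c=capture("scene"); np.save("pics/scene2.npy",c,allow_pickle=True)
cv2.imwrite("pics/scene2.png",cv2.resize(c["img"][150:350,180:460],None,fx=2.8,fy=2.8,interpolation=cv2.INTER_CUBIC))
E
```

```text
22.8 [ 0.5764 -0.1511  0.1935] [[-1.0, -0.0005, -0.0008], [-0.0005, 1.0, 0.0008], [0.0008, 0.0008, -1.0]] 0.35 [-0.4  0.2  0.1]
```

View pics/w17.png

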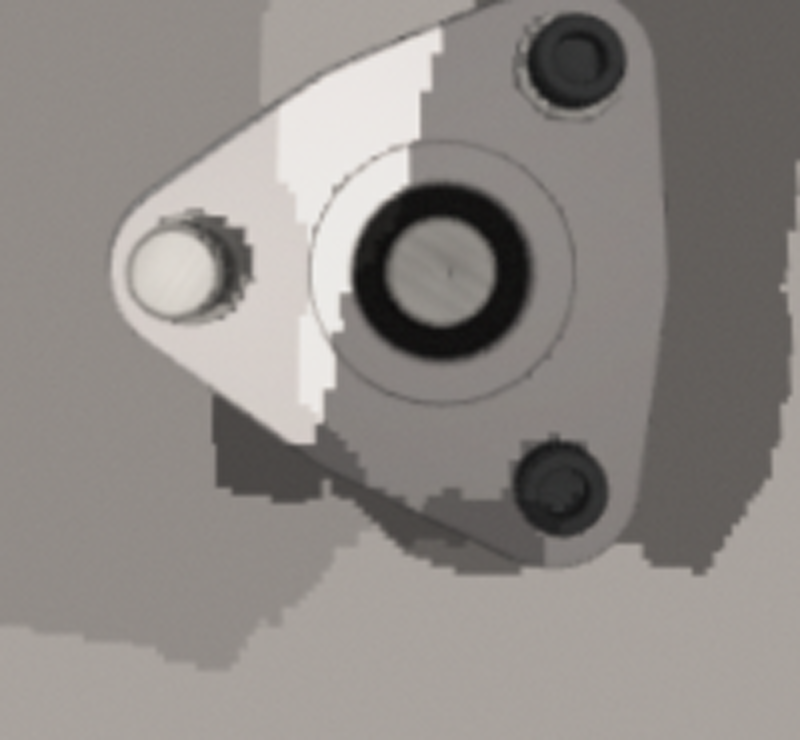

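View pics/scene2.png

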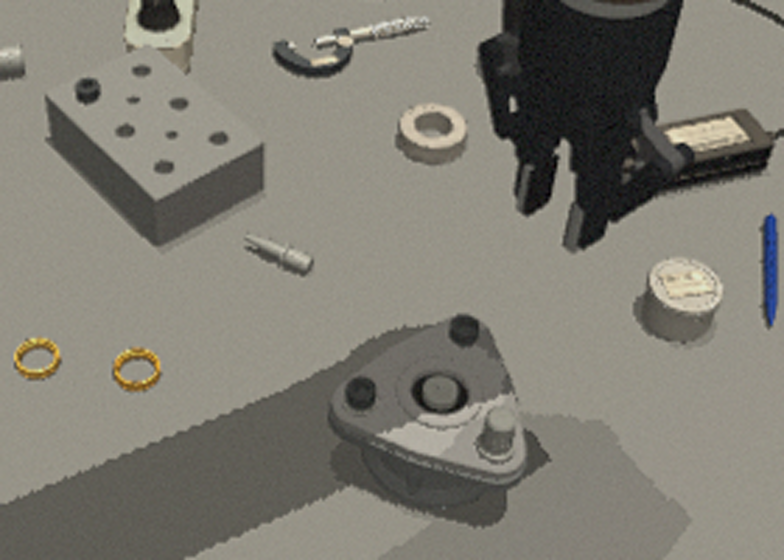

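```bash
python3 - <<'E'
from h import *
c=load("w17");T=c["T"]; q=lambda x,y,z:at(c,185+x/4,60+y/4,z,T).round(4)
print("screw",q(561,490,.070),"drift",q(175,271,.088),"F",q(576,60,.072),"S",q(441,271,.0635),"coverring",q(442,272,.061))
s=load("scene2"); z=lambda x,y:(180+x/2.8,150+y/2.8)
print("scene: screw",at(s,*z(464,325),.07).round(4),"drift",at(s,*z(499,416),.088).round(4),"F",at(s,*z(361,385),.072).round(4))
E
```

```text
screw [ 0.557  -0.1121  0.07  ] drift [ 0.5132 -0.1852  0.088 ] F [ 0.4722 -0.1108  0.072 ] S [ 0.5141 -0.136   0.0635] coverring [ 0.5143 -0.1357  0.061 ]
scene: screw [ 0.5561 -0.1105  0.07  ] drift [ 0.5125 -0.183   0.088 ] F [ 0.4722 -0.1075  0.072 ]
```

```bash
python3 -c "
from bench import *
print(finish_job())"
```

```text
the job is handed in; nothing more can be done
None
```

I pushed the middle-sized drift from the setup block fully home in hole b, which drew the cover into line. I then put one cap screw fully home in hole a and handed the job in at about 23 s; no verdict is reported.

- **Drift:** it met a hard stop at the expected height, with about 26 N upward on the tool. It measured at (0.513, -0.185) m, against about (0.513, -0.186) m fitted for flange hole b.
- **Screw:** it met a stop within 0.2 mm of the height worked out for head down, with about 10 N. It measured at (0.557, -0.112) m, against (0.558, -0.112) m for flange hole a.
- **Cover:** its raised ring is concentric with the shaft end to about 0.4 mm.
- **Other things:** the gripper was clear of everything at hand-in. I saw no sign in the last scene picture that the bystanders had moved, but I did not measure them again.

**Disagreement:** the fixed scene camera and the wrist camera differed by 1 to 3 mm in y throughout, including for the fitted screw, so I took this as calibration offset. The fit I ran after setting the drift gave a cover swing of 0.045 rad. I discarded that figure because the fit is weighted towards the starting value and misfit the points. I relied on the shaft and ring check instead.

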